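# Release two blood tubes from a lever-gated dispenser

### The arm

A 6-joint arm with a two-finger parallel gripper is mounted at the origin on a cart in front of the work surface, level with it; the furniture and walls round the work are solid. World frame = base frame: x ahead of the robot, y to its left, z up, the work surface at z = 0. Lengths are in m, angles in rad, forces in N, time in s.
With the tool pointing down it reaches from about 0.275 to 0.85 m from the base axis. Payload 5.2 kg.
Tool frame: the origin (TCP) lies at the very end of the fingers, on their centre line; the grasp point (between the pads) lies 19 mm behind it; z points along the fingers, y is the direction in which the jaws open and shut (so a half turn about z gives the same grasp; the last joint's range is limited). The gripper opens to 85 mm and grips with 20 to 120 N. Pads are 22 mm wide; open, the fingers measure 114 mm over their backs; the gripper's body (76 mm by 85 mm) begins 54 mm behind the grasp point. The pads swing forward as they close: fully open they stand 13 mm farther back than shut.
Start: joints at [1.007, 0.259, 1.535, -0, 1.348, -0.203], TCP at [0.194, 0.515, 0.231] pointing down, gripper open.
Joint ranges: [-3.14, 3.14], [-0.91, 2.08], [0.19, 2.58], [-1.22, 4.36], [0.22, 2.71], [-3.12, 3.12]. Speed limits (rad/s): [2.57, 2.57, 3.14, 3.14, 3.14, 3.14].

### API

Orientations are given as a unit quaternion [w, x, y, z].
In Python, from workcell import r gives the robot as it stands.
- The arm moves only by the tool move_arm, never from a script. Its argument "steps" is a list of rows, each an object of numbers: "x", "y", "z": the shift along the tool's x, y, z in m; "wx", "wy", "wz": the turn, a rotation vector about the tool's x, y, z in rad. In form: [{"x": .., "y": .., "z": .., "wx": .., "wy": .., "wz": ..}, ...]. A call has 1 to 10 rows; each row is the pose to reach, as a shift and turn from the pose commanded when the call began, along the tool's axes at that moment; what a row does not reach only later rows make up. A row lasts 1/10 s, in which the tool goes at most 50 mm and 8.59 degrees, less where a joint would pass 70% of its speed; a pose out of reach is approached as far as the arm can. A call with a gripper value outside its range is refused whole. "fingers" is the opening, from -1 (shut) to 1 (fully open), set as the call begins (left out, the last holds). The fingers move at their own pace and stop on an object; the grip force is fixed at half the most. Time passes only in rows, so rows that repeat a pose let the fingers close. It gives the time, the measured TCP pose, the force and the opening at its end, in the units of the state.
- r.read_state(): the state, without advancing time (a new reading comes with each control period).
- r.get_image(name): name is "scene" or "top"; returns a dict with "image" (400x640x3 uint8, red, green, blue), "fx", "fy", "cx", "cy" (pixels), "R" (3x3) and "t" (3): a world point X has camera coordinates R X + t. Camera axes: x right, y down, z forward; pixel columns grow to the right and rows downward; lengths in m; the calibration is good to about 2 mm. A picture is of the moment at which its call begins. There is no depth.
- r.finish_job(): hands the job in, once; it reports no verdict.
Trained networks look in a picture, given as the dict that the camera call returned (one of the last four; its "shot" number tells which), for a name from the list of things; names that differ only in an ending like _2 or _b are one class to them, and where a whole thing is asked for, a point or a joint stands for the part that bears it (a point fixed in the world has none). Each returns a list of dicts, best first, with "p" (0 to 1); they miss things now and then, are a little off and sometimes report something else, mostly with a low value. They report only what shows in the picture. A call takes as long as a camera call.
- r.look_for(picture, label): "xyz" ([x, y, z] in m, in world coordinates, good to about 4 mm: the middle of the surface that is visible of it).
- r.tip_of(picture, label): "xyz" ([x, y, z] in m, in world coordinates, good to about 4 mm: a listed point, or the origin of a listed thing).
The state is a dict: "time_s": time; "joints": joint angles; "qd": joint speeds; "joint_efforts": joint torques, N m; "tcp_pos": TCP position; "eef_rot": TCP orientation; "wrist_force": force on the tool from outside, world axes, zero at the start; "ft_torque": the same for the moment, N m; "finger_gap": finger opening in m.
Only numpy, scipy, OpenCV 4.12 (cv2) and the standard library are available. Lean on these libraries where they do the work, as an engineer would, in place of code of your own. Each camera call takes 0.05 s, during which the arm holds its last target.

### The job

Two capped blood tubes wait on the sloping chute of the tube dispenser, held back by its heavy steel flap. With your fingertips press down on the square rubber plate at the long end of the lever to raise the flap until both tubes have rolled out into the tray, then let the lever come up again gently, so that the flap does not slam but ends fully shut. Touch only the lever, do not pick it up or lift it out of its saddle, and do not disturb the cups and the bottle standing round the dispenser.

Things in the scene. Friction and masses are not known exactly. Their poses are not given: they have to be found in the camera images.
- dispenser: fixed dispenser on a grey base plate (x -102 to 58, y -145 to 105 mm, with a foot under the lever to y -250). Origin on the bench under the chute's low end, mid-width; y points downhill (14 deg) to the tray, -x to the lever's side. White-walled chute 104 mm wide, y -130 to 0, at most 85 mm high; tray y 5 to 96, 96 mm wide inside, floor 9, rim 34 mm high. Lever at x = -74, its slotted saddle at y = -65 mm
- flap (a joint): heavy steel flap (about 0.9 kg, 88 x 82 mm plate with a window; its 60 mm wide skirt bars the chute), hinged at its uphill edge: 0 = shut, grows as it rises (rad). Tubes pass below it from about 0.15; lever fully down on its stop gives about 0.47. Only the lever holds it up; it falls shut as the lever is let up
- flap_edge (a point): middle of the lower edge of the flap's skirt, 27 mm above the bench when shut
- lever: loose steel bar lever, 8 x 10 mm, 230 mm long; its 8 mm cross pin rests in the open-topped saddle slot. Origin at the pin's centre, 59 mm above the bench; y runs along the bar to the short end, whose toe (62 mm from the pin) lies under the flap's ear. The long end with the pressing plate (150 mm from the pin) stands up free, 0.2 rad above level; pressing takes 2 to 4 N
- plate: the flat rubber pressing plate, 30 x 30 x 9 mm, fixed on the lever's long end; origin at the centre of its top face, 97 mm above the bench at rest. It can be pressed down about 70 mm, to a hard stop; 45 mm down gives a flap angle of about 0.3 rad
- saddle (a point): centre of the saddle slot: where the lever's pin belongs, within a few mm (fixed to the dispenser)
- tray (a point): centre of the tray's floor, inside (fixed to the dispenser)
- tube_1_mid (a point): blood tube with a push cap, 81 mm long, glass 12.6 mm and cap 16.2 mm in diameter, lying across the chute behind the flap's skirt at the start (the lower one, next to the skirt), free to roll. This point is on its axis at mid length.
- tube_2_mid (a point): blood tube with a push cap, 81 mm long, glass 12.6 mm and cap 16.2 mm in diameter, lying across the chute behind the flap's skirt at the start (the upper one, just behind the other), free to roll. This point is on its axis at mid length.
- tube_1: the lower blood tube (12 g); origin on its axis at the closed bottom, z axis along the tube to the cap
- tube_2: the upper blood tube (12 g); origin on its axis at the closed bottom, z axis along the tube to the cap
- cup_a: bystander: specimen cup with a wide screw lid, 52 mm across, 56 mm high, standing loose beside the lever, about 100 mm from the pressing plate; origin under its centre
- cup_b: bystander: specimen cup with a wide screw lid, 52 mm across, 56 mm high, standing loose near the tray; origin under its centre
- amber_bottle: bystander: small capped bottle, 31 mm across, 78 mm high, standing loose about 75 mm beyond the pressing plate; origin under its centre

How it is judged:
On the way:
1. the flap is raised by the fingers pressing on the plate at the lever's long end (value of joint flap above 0.1 rad and contact force between the fingers and plate above 0.5 N), for 0.2 s.
At the end, for the whole second after the job is handed in: Both tubes lie still in the tray (middle of each between the tray's walls, its axis less than 27 mm above the bench), the flap is shut (below 0.03 rad), and the lever is back up at rest (pressing plate above 85 mm) with its pin in the saddle (within 6 mm) (y of tube_1_mid in the frame of dispenser between 0.008 and 0.096 m and x of tube_1_mid in the frame of dispenser between -0.045 and 0.045 m and z of each of tube_1_mid, tube_2_mid in the frame of dispenser below 0.027 m and linear speed of each of tube_1, tube_2 below 0.02 m/s and y of tube_2_mid in the frame of dispenser between 0.008 and 0.096 m and x of tube_2_mid in the frame of dispenser between -0.045 and 0.045 m and value of joint flap below 0.03 rad and distance between lever and saddle below 0.006 m and z of plate in the frame of dispenser above 0.085 m); the robot touches nothing.
It fails at once if the robot touches the flap (contact force between any of the fingers, the arm and flap above 0.5 N).
It fails at once if the robot touches a tube (contact force between any of the fingers, the arm and tube_1 above 0.3 N or contact force between any of the fingers, the arm and tube_2 above 0.3 N).
It fails at once if the lever is lifted or pushed out of its saddle (distance between lever and saddle above 0.012 m).
It fails at once if the flap is let slam shut (velocity of joint flap below -2 rad/s).
It fails at once if a bystander is disturbed (distance of any of cup_a, cup_b, amber_bottle from where it was at the start of the episode above 0.012 m or angle between any of cup_a, cup_b, amber_bottle's own z axis and vertical above 0.2 rad).
It also fails if it takes over 32 s, if anything falls off the work surface, if the arm or the gripper's body presses on something with over 40 N, if the wrist force passes 120 N, or if a joint passes its speed limit or range.

## Working session

There is one attempt and no reset: what is moved stays moved. The work goes in short steps, Python scripts to look and compute and a tool call to move; the robot and the scene stay as the last step left them, time stands still between calls to the robot, and variables do not carry over. Pictures are saved under pics/ and viewed, and the job is handed in when it is done.

Besides the shell and the picture viewer there is one more tool, called after "Request:" as a command line: name --argument value ..., lists and objects as JSON in quotes. move_arm: Moves the arm, as the interface text tells. Its arguments: {"type":"object","properties":{"steps":{"type":"array","items":{"type":"object","properties":{"x":{"type":"number"},"y":{"type":"number"},"z":{"type":"number"},"wx":{"type":"number"},"wy":{"type":"number"},"wz":{"type":"number"}}}},"fingers":{"type":"number"}},"required":["steps"]}

```bash
mkdir -p pics; ls; python3 - <<'E'
from workcell import r
import cv2, numpy as np
s=r.read_state(); print(s['time_s'],s['tcp_pos'],s['eef_rot'],s['wrist_force'],s['finger_gap'])
for n in ('scene','top'):
    p=r.get_image(n); cv2.imwrite(f'pics/{n}0.png',p['image'][:,:,::-1])
    for l in ('plate','lever','saddle','dispenser','tray','flap_edge','tube_1_mid','cup_a','amber_bottle'):
        try:
            print(n,l,[(np.round(d['xyz'],3).tolist(),round(d['p'],2)) for d in r.tip_of(p,l)][:3])
        except Exception as e: print(n,l,e)
    print(n,'look plate',[(np.round(d['xyz'],3).tolist(),round(d['p'],2)) for d in r.look_for(p,'plate')][:3])
print(r.read_state()['time_s'])
E
```

```text
pics
0.0 [0.19383417 0.51413495 0.23045078] [-3.60827973e-04  1.79409456e-01  9.83774031e-01 -8.78945624e-04] [0.0886226  0.15142038 0.75163355] 0.08534708102089203
scene plate [([0.594, -0.082, 0.099], 0.76)]
scene lever [([0.574, 0.065, 0.06], 0.91)]
scene saddle [([0.574, 0.058, 0.058], 0.74)]
scene dispenser [([0.639, 0.141, -0.001], 0.92)]
scene tray [([0.634, 0.188, 0.006], 0.93), ([0.499, 0.001, 0.002], 0.68), ([0.606, -0.158, -0.003], 0.57)]
scene flap_edge [([0.62, 0.138, 0.027], 0.59), ([0.593, -0.081, 0.097], 0.47)]
scene tube_1_mid [([0.642, 0.134, 0.031], 0.62), ([0.469, 0.146, -0.001], 0.21)]
scene cup_a [([0.47, 0.147, -0.0], 0.91), ([0.498, 0.002, 0.002], 0.65)]
scene amber_bottle [([0.606, -0.159, -0.001], 0.7)]
scene look plate [([0.592, -0.086, 0.098], 0.54), ([0.601, 0.053, 0.008], 0.39)]
top plate [([0.59, -0.084, 0.099], 0.66)]
top lever [([0.575, 0.059, 0.059], 0.92)]
top saddle [([0.572, 0.063, 0.06], 0.82)]
top dispenser [([0.637, 0.132, -0.004], 0.86)]
top tray [([0.632, 0.188, 0.012], 0.82)]
top flap_edge [([0.625, 0.135, 0.028], 0.89)]
top tube_1_mid []
top cup_a [([0.498, -0.003, -0.001], 0.84), ([0.472, 0.142, 0.004], 0.58)]
top amber_bottle [([0.603, -0.153, -0.002], 0.58), ([0.627, 0.137, 0.027], 0.19)]
top look plate [([0.591, -0.082, 0.1], 0.61), ([0.608, 0.106, 0.012], 0.16)]
1.1
```

View pics/scene0.png

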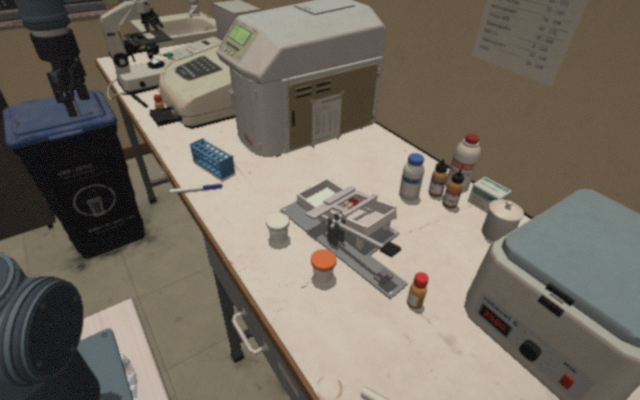

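View pics/top0.png

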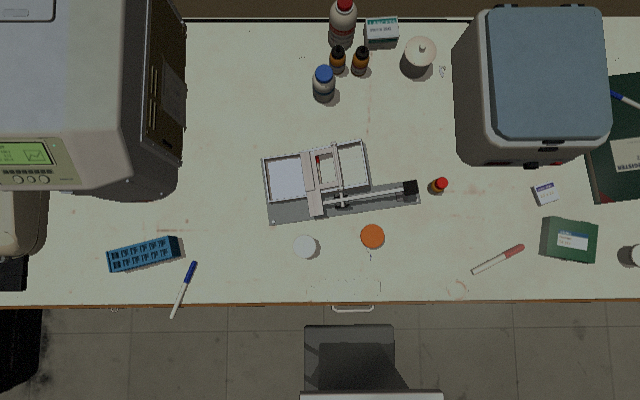

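The pictures agree with the network readings. In the top view the plate is at about (410,187), the orange cup_a at (372,236), cup_b at (305,246) and the red-capped bottle at (440,185). In the scene view the plate is at about (391,250). The path at z≈0.23 is clear. Next I work out the move in tool axes.

```bash
cat > h.py <<'E'
from workcell import r
import numpy as np
from scipy.spatial.transform import Rotation as Ro
def rot(s):
    q=s['eef_rot']; return Ro.from_quat([q[1],q[2],q[3],q[0]])
def delta(target):
    s=r.read_state(); R=rot(s)
    return R.inv().apply(np.array(target)-s['tcp_pos'])
E
python3 - <<'E'
from h import *
s=r.read_state(); R=rot(s); print(R.as_matrix().round(3))
print(delta([0.592,-0.083,0.2]).round(4))
yl=np.array([-0.13,0.99,0]); Rt=Ro.from_matrix(np.c_[np.cross(yl,[0,0,-1]),yl,[0,0,-1]]); print((R.inv()*Rt).as_rotvec().round(3))
E
```

```text
[[-0.936  0.353  0.   ]
 [ 0.353  0.936  0.   ]
 [ 0.     0.    -1.   ]]
[-0.5832 -0.4187  0.0313]
[ 0.     0.    -0.491]
```

Request:
move_arm --fingers -1 --steps '[{"x":-0.02,"y":-0.014,"wz":-0.02},{"x":-0.05,"y":-0.036,"wz":-0.05},{"x":-0.08,"y":-0.057,"wz":-0.08},{"x":-0.11,"y":-0.079,"wz":-0.11},{"x":-0.14,"y":-0.1,"wz":-0.14},{"x":-0.17,"y":-0.122,"wz":-0.17},{"x":-0.2,"y":-0.144,"wz":-0.2},{"x":-0.23,"y":-0.165,"wz":-0.23},{"x":-0.26,"y":-0.187,"wz":-0.26},{"x":-0.29,"y":-0.208,"wz":-0.29}]'

```text
invalid input at $.steps[0]: expected keys x, y, z, wx, wy, wz
```

```bash
python3 - <<'E'
from h import *
s=r.read_state(); R=rot(s); print(s['time_s'],s['tcp_pos'],s['finger_gap'],s['joints'].round(2) if hasattr(s['joints'],'round') else s['joints'])
print(delta([0.592,-0.083,0.2]).round(4))
yl=np.array([-0.13,0.99,0]); Rt=Ro.from_matrix(np.c_[np.cross(yl,[0,0,-1]),yl,[0,0,-1]]); print((R.inv()*Rt).as_rotvec().round(3))
E
```

```text
1.1 [0.19415009 0.51460493 0.23131861] 0.08530763668975304 [ 1.01  0.26  1.53  0.    1.35 -0.2 ]
[-0.5832 -0.4187  0.0313]
[ 0.     0.    -0.491]
```

Request:
move_arm --fingers -1 --steps '[{"x":-0.02,"y":-0.014,"z":0,"wx":0,"wy":0,"wz":-0.02},{"x":-0.05,"y":-0.036,"z":0,"wx":0,"wy":0,"wz":-0.05},{"x":-0.08,"y":-0.057,"z":0,"wx":0,"wy":0,"wz":-0.08},{"x":-0.11,"y":-0.079,"z":0,"wx":0,"wy":0,"wz":-0.11},{"x":-0.14,"y":-0.1,"z":0,"wx":0,"wy":0,"wz":-0.14},{"x":-0.17,"y":-0.122,"z":0,"wx":0,"wy":0,"wz":-0.17},{"x":-0.2,"y":-0.144,"z":0,"wx":0,"wy":0,"wz":-0.2},{"x":-0.23,"y":-0.165,"z":0,"wx":0,"wy":0,"wz":-0.23},{"x":-0.26,"y":-0.187,"z":0,"wx":0,"wy":0,"wz":-0.26},{"x":-0.29,"y":-0.208,"z":0,"wx":0,"wy":0,"wz":-0.29}]'

```text
time_s: 2.1
tcp_pos: [0.3927, 0.2162, 0.2315]
eef_rot: [0.0, 0.035, 0.999, 0.0]
wrist_force: [1.3, 0.4, 1.0]
finger_gap: -0.0
```

```bash
python3 - <<'E'
from h import *
s=r.read_state(); R=rot(s); print(s['time_s'],s['tcp_pos'],s['finger_gap'],s['joints'])
print(delta([0.592,-0.083,0.2]).round(4))
yl=np.array([-0.13,0.99,0]); Rt=Ro.from_matrix(np.c_[np.cross(yl,[0,0,-1]),yl,[0,0,-1]]); print((R.inv()*Rt).as_rotvec().round(3))
E
```

```text
2.1 [0.39265293 0.21624115 0.23154447] -4.9483556330946745e-05 [ 2.53640572e-01  7.22675114e-02  1.76179644e+00 -1.66692391e-05
  1.30694698e+00 -1.24760338e+00]
[-0.2196 -0.2847  0.0316]
[ 0.     0.001 -0.2  ]
```

Request:
move_arm --steps '[{"x":-0.023,"y":-0.03,"z":0,"wx":0,"wy":0,"wz":-0.02},{"x":-0.05,"y":-0.064,"z":0,"wx":0,"wy":0,"wz":-0.05},{"x":-0.08,"y":-0.103,"z":0,"wx":0,"wy":0,"wz":-0.08},{"x":-0.11,"y":-0.142,"z":0,"wx":0,"wy":0,"wz":-0.11},{"x":-0.135,"y":-0.175,"z":0,"wx":0,"wy":0,"wz":-0.13},{"x":-0.16,"y":-0.207,"z":0,"wx":0,"wy":0,"wz":-0.15},{"x":-0.185,"y":-0.24,"z":0,"wx":0,"wy":0,"wz":-0.17},{"x":-0.205,"y":-0.265,"z":0.01,"wx":0,"wy":0,"wz":-0.19},{"x":-0.22,"y":-0.285,"z":0.03,"wx":0,"wy":0,"wz":-0.2},{"x":-0.22,"y":-0.285,"z":0.05,"wx":0,"wy":0,"wz":-0.2}]'

```text
time_s: 3.1
tcp_pos: [0.5933, -0.0857, 0.1806]
eef_rot: [0.001, -0.063, 0.998, -0.001]
wrist_force: [0.0, -0.1, -0.3]
finger_gap: 0.0003
```

```bash
python3 - <<'E'
from h import *
import cv2
for n in ('scene','top'):
    p=r.get_image(n); im=p['image'][:,:,::-1]
    cv2.imwrite(f'pics/{n}1.png',cv2.resize(im[150:320,250:470] if n=='scene' else im[110:260,240:480],None,fx=3.3,fy=3.3))
    for l in ('plate',):
        print(n,l,[(np.round(d['xyz'],3).tolist(),round(d['p'],2)) for d in r.tip_of(p,l)][:3])
s=r.read_state(); print(s['time_s'],s['tcp_pos'],s['wrist_force'])
print(delta([0.592,-0.083,0.105]).round(4))
E
```

```text
scene plate [([0.596, -0.081, 0.099], 0.71)]
top plate [([0.587, -0.081, 0.094], 0.64)]
3.3 [ 0.59105637 -0.08197826  0.18130784] [ 0.58938595  0.04693796 -0.13851909]
[-0.0009 -0.0012  0.0763]
```

View pics/scene1.png

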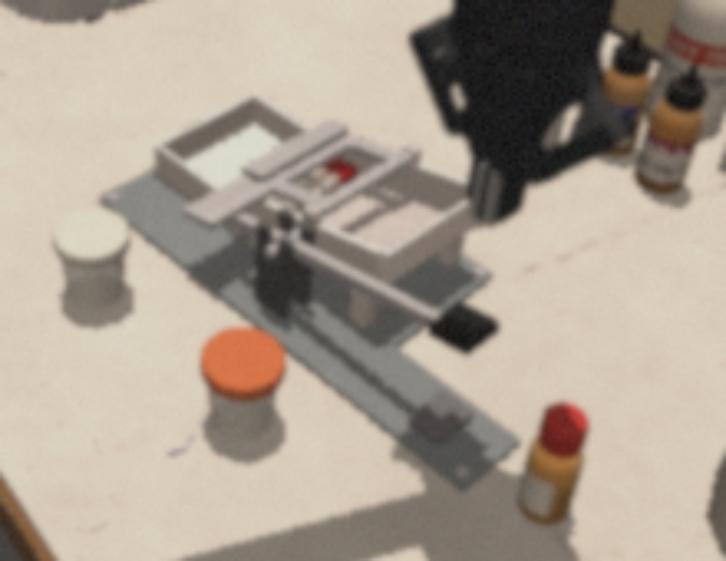

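View pics/top1.png

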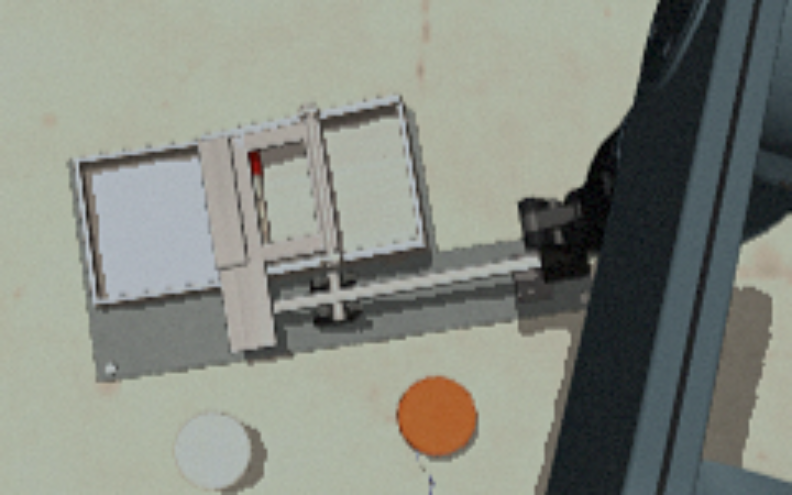

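The scene view has the shut fingertips above the plate (crop pixel 465,328), with the lever bar running to the saddle. The tubes show through the flap window. I go down to just above the plate and then press slowly.

Request:
move_arm --steps '[{"x":0,"y":0,"z":0.02,"wx":0,"wy":0,"wz":0},{"x":0,"y":0,"z":0.045,"wx":0,"wy":0,"wz":0},{"x":0,"y":0,"z":0.062,"wx":0,"wy":0,"wz":0},{"x":0,"y":0,"z":0.072,"wx":0,"wy":0,"wz":0},{"x":0,"y":0,"z":0.078,"wx":0,"wy":0,"wz":0},{"x":0,"y":0,"z":0.082,"wx":0,"wy":0,"wz":0},{"x":0,"y":0,"z":0.086,"wx":0,"wy":0,"wz":0},{"x":0,"y":0,"z":0.09,"wx":0,"wy":0,"wz":0},{"x":0,"y":0,"z":0.094,"wx":0,"wy":0,"wz":0},{"x":0,"y":0,"z":0.098,"wx":0,"wy":0,"wz":0}]'

```text
time_s: 4.3
tcp_pos: [0.5921, -0.0828, 0.0838]
eef_rot: [0.001, -0.064, 0.998, -0.001]
wrist_force: [0.6, -1.3, 3.7]
finger_gap: 0.0002
```

```bash
python3 - <<'E'
from h import *
import cv2
for n in ('scene',):
    p=r.get_image(n); im=p['image'][:,:,::-1]
    cv2.imwrite(f'pics/{n}2.png',cv2.resize(im[150:320,250:470] if n=='scene' else im[110:260,240:480],None,fx=3.3,fy=3.3))
    for l in ('plate','lever'):
        print(n,l,[(np.round(d['xyz'],3).tolist(),round(d['p'],2)) for d in r.tip_of(p,l)][:3])
s=r.read_state(); print(s['time_s'],s['tcp_pos'],s['wrist_force'])
E
```

```text
scene plate [([0.592, -0.082, 0.082], 0.44)]
scene lever [([0.572, 0.061, 0.06], 0.65)]
4.45 [ 0.59152783 -0.08237214  0.08323934] [ 1.33690566 -1.25730683  2.5237345 ]
```

View pics/scene2.png

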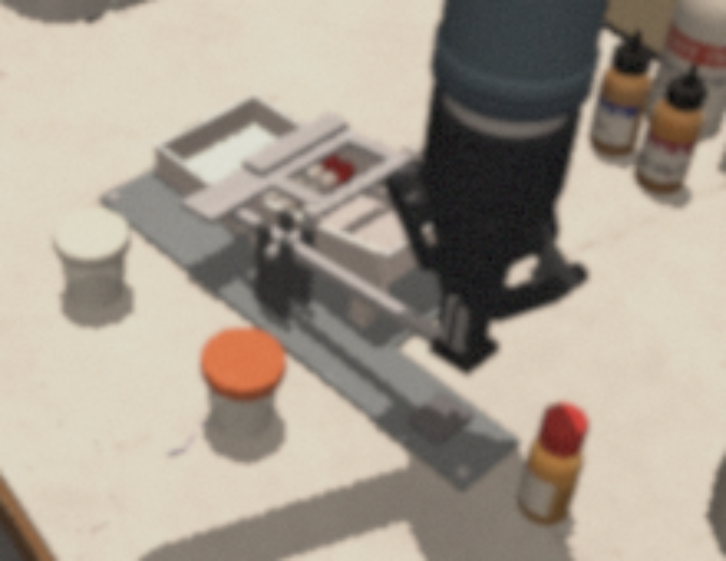

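The fingertips are on the plate (crop pixel 465,350) with about 3 N. The lever's pin is still in the saddle. I keep pressing.

Request:
move_arm --steps '[{"x":0,"y":0,"z":0.004,"wx":0,"wy":0,"wz":0},{"x":0,"y":0,"z":0.008,"wx":0,"wy":0,"wz":0},{"x":0,"y":0,"z":0.012,"wx":0,"wy":0,"wz":0},{"x":0,"y":0,"z":0.016,"wx":0,"wy":0,"wz":0},{"x":0,"y":0,"z":0.02,"wx":0,"wy":0,"wz":0},{"x":0,"y":0,"z":0.024,"wx":0,"wy":0,"wz":0},{"x":0,"y":0,"z":0.028,"wx":0,"wy":0,"wz":0},{"x":0,"y":0,"z":0.032,"wx":0,"wy":0,"wz":0},{"x":0,"y":0,"z":0.036,"wx":0,"wy":0,"wz":0},{"x":0,"y":0,"z":0.04,"wx":0,"wy":0,"wz":0}]'

```text
time_s: 5.45
tcp_pos: [0.5911, -0.0818, 0.0428]
eef_rot: [-0.0, -0.065, 0.998, 0.0]
wrist_force: [0.3, -0.0, 3.8]
finger_gap: 0.0001
```

```bash
python3 - <<'E'
from h import *
import cv2
for n in ('scene','top'):
    p=r.get_image(n); im=p['image'][:,:,::-1]
    cv2.imwrite(f'pics/{n}3.png',cv2.resize(im[150:320,250:470] if n=='scene' else im[110:260,240:480],None,fx=3.3,fy=3.3))
    for l in ('plate','lever','tube_1_mid','flap_edge'):
        print(n,l,[(np.round(d['xyz'],3).tolist(),round(d['p'],2)) for d in r.tip_of(p,l)][:3])
s=r.read_state(); print(s['time_s'],s['tcp_pos'],s['wrist_force'])
E
```

```text
scene plate [([0.596, -0.082, 0.042], 0.64)]
scene lever [([0.574, 0.062, 0.057], 0.95), ([0.575, 0.059, 0.058], 0.7)]
scene tube_1_mid []
scene flap_edge [([0.618, 0.148, 0.055], 0.58), ([0.572, 0.061, 0.056], 0.15)]
top plate [([0.576, 0.063, 0.057], 0.74)]
top lever [([0.573, 0.06, 0.054], 0.85)]
top tube_1_mid [([0.63, 0.182, 0.013], 0.54)]
top flap_edge [([0.622, 0.146, 0.052], 0.64)]
5.95 [ 0.59117615 -0.0819524   0.04336105] [-1.29717179  1.04363389  3.64068693]
```

View pics/scene3.png

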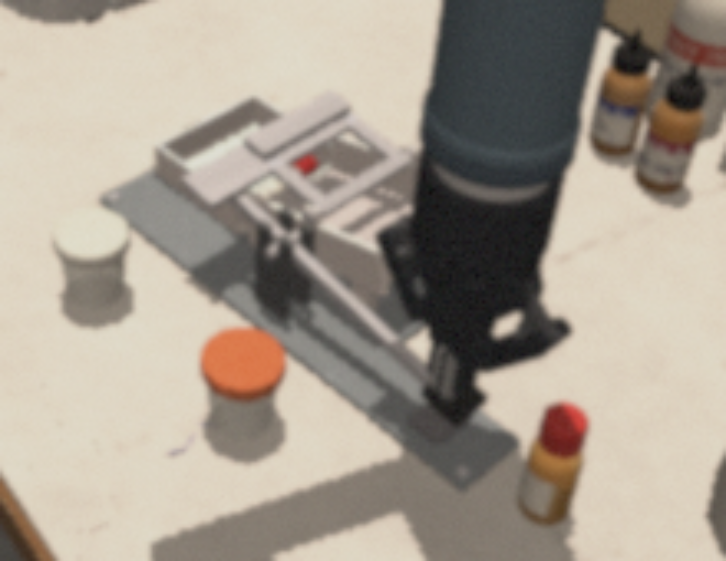

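View pics/top3.png

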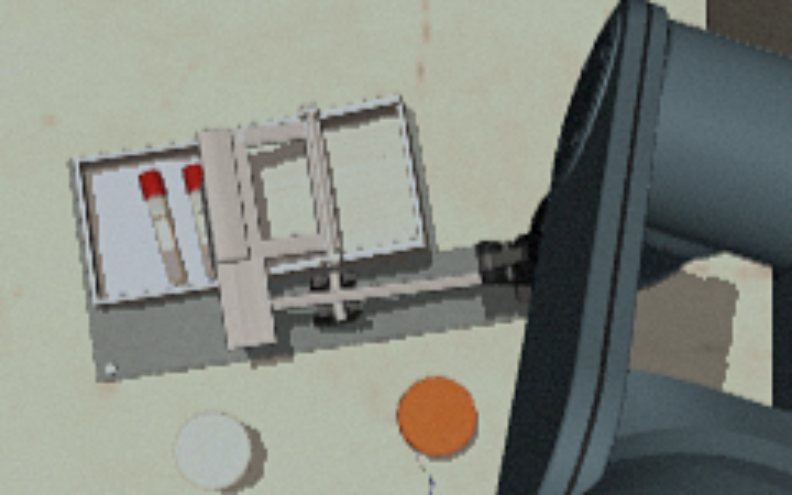

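In the top view both tubes are out, with the red caps at (150,185) and (193,178). The second is still at the tray's edge, maybe rolling. I hold briefly and look again.

Request:
move_arm --steps '[{"x":0,"y":0,"z":0,"wx":0,"wy":0,"wz":0},{"x":0,"y":0,"z":0,"wx":0,"wy":0,"wz":0},{"x":0,"y":0,"z":0,"wx":0,"wy":0,"wz":0},{"x":0,"y":0,"z":0,"wx":0,"wy":0,"wz":0},{"x":0,"y":0,"z":0,"wx":0,"wy":0,"wz":0},{"x":0,"y":0,"z":0,"wx":0,"wy":0,"wz":0},{"x":0,"y":0,"z":0,"wx":0,"wy":0,"wz":0},{"x":0,"y":0,"z":0,"wx":0,"wy":0,"wz":0},{"x":0,"y":0,"z":0,"wx":0,"wy":0,"wz":0},{"x":0,"y":0,"z":0,"wx":0,"wy":0,"wz":0}]'

```text
time_s: 6.95
tcp_pos: [0.5913, -0.0822, 0.0433]
eef_rot: [-0.0, -0.065, 0.998, 0.0]
wrist_force: [0.0, 2.5, 3.2]
finger_gap: 0.0003
```

```bash
python3 - <<'E'
from h import *
import cv2
for n in ('top',):
    p=r.get_image(n); im=p['image'][:,:,::-1]
    cv2.imwrite(f'pics/{n}4.png',cv2.resize(im[110:260,240:480],None,fx=3.3,fy=3.3))
    for l in ('tube_1_mid','lever'):
        print(n,l,[(np.round(d['xyz'],3).tolist(),round(d['p'],2)) for d in r.tip_of(p,l)][:3])
s=r.read_state(); print(s['time_s'],s['tcp_pos'],s['wrist_force'])
E
```

```text
top tube_1_mid [([0.63, 0.177, 0.015], 0.71)]
top lever [([0.631, 0.192, 0.012], 0.62), ([0.574, 0.06, 0.055], 0.6)]
7.1 [ 0.59130496 -0.08226197  0.04332024] [0.3016899  2.3374919  3.40251207]
```

View pics/top4.png

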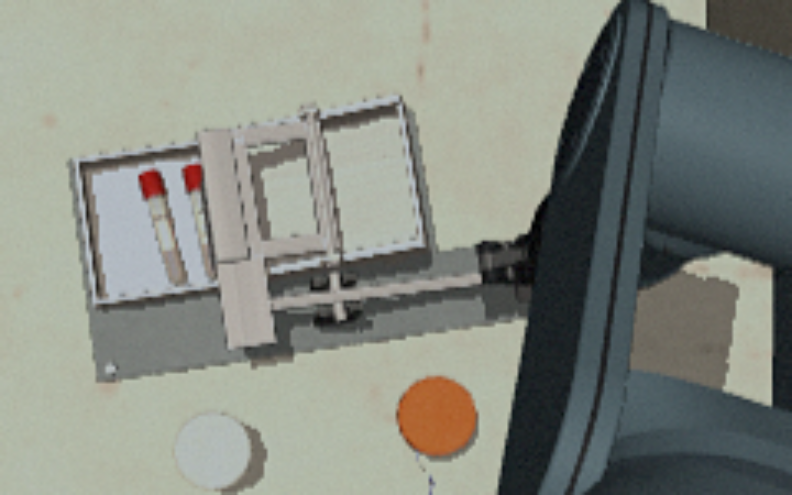

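The tubes have not moved. I check where they lie in the dispenser frame from pixels.

```bash
python3 - <<'E'
from h import *
p=r.get_image('top'); K=np.array([[p['fx'],0,p['cx']],[0,p['fy'],p['cy']],[0,0,1]])
R=np.array(p['R']);t=np.array(p['t'])
ey=np.array([-0.13,0.99,0]);ey/=np.linalg.norm(ey);ex=np.array([ey[1],-ey[0],0])
O=np.array([0.6375,0.1365,0])
def px(u,v,z):
    u=240+u/3.3;v=110+v/3.3
    d=R.T@np.linalg.inv(K)@[u,v,1];c=-R.T@t
    X=c+d*(z-c[2])/d[2]; return X.round(4),((X-O)@ex).round(4),((X-O)@ey).round(4)
for n,a in dict(t1cap=(148,178,.017),t1bot=(180,278,.017),t2cap=(192,172,.017),t2bot=(212,275,.017),trayTL=(75,160,.034),trayBL=(95,304,.034),chuteTR=(402,98,.085),chuteBR=(430,245,.085)).items(): print(n,*px(*a))
E
```

```text
t1cap [0.6637 0.1895 0.017 ] 0.0329 0.0491
t1bot [0.5925 0.1671 0.017 ] -0.0406 0.0362
t2cap [0.6678 0.1586 0.017 ] 0.0329 0.018
t2bot [0.5944 0.1448 0.017 ] -0.0416 0.0138
trayTL [0.6729 0.2384 0.034 ] 0.0484 0.0964
trayBL [0.5726 0.2238 0.034 ] -0.053 0.095
chuteTR [0.701  0.0169 0.085 ] 0.0474 -0.1268
chuteBR [0.6028 0.0009 0.085 ] -0.0521 -0.1299
```

Tube mids lie at y≈43 mm and y≈16 mm and at |x|<5 mm, so both are in the tray. Now I let the lever up slowly.

Request:
move_arm --steps '[{"x":0,"y":0,"z":-0.003,"wx":0,"wy":0,"wz":0},{"x":0,"y":0,"z":-0.006,"wx":0,"wy":0,"wz":0},{"x":0,"y":0,"z":-0.009,"wx":0,"wy":0,"wz":0},{"x":0,"y":0,"z":-0.012,"wx":0,"wy":0,"wz":0},{"x":0,"y":0,"z":-0.015,"wx":0,"wy":0,"wz":0},{"x":0,"y":0,"z":-0.018,"wx":0,"wy":0,"wz":0},{"x":0,"y":0,"z":-0.021,"wx":0,"wy":0,"wz":0},{"x":0,"y":0,"z":-0.024,"wx":0,"wy":0,"wz":0},{"x":0,"y":0,"z":-0.027,"wx":0,"wy":0,"wz":0},{"x":0,"y":0,"z":-0.03,"wx":0,"wy":0,"wz":0}]'

```text
time_s: 8.15
tcp_pos: [0.5911, -0.0818, 0.0734]
eef_rot: [-0.0, -0.065, 0.998, 0.0]
wrist_force: [0.3, 1.3, 2.0]
finger_gap: -0.0003
```

```bash
python3 - <<'E'
from h import *
import cv2
for n in ('scene',):
    p=r.get_image(n); im=p['image'][:,:,::-1]
    cv2.imwrite(f'pics/{n}5.png',cv2.resize(im[150:320,250:470],None,fx=3.3,fy=3.3))
    for l in ('plate','lever'):
        print(n,l,[(np.round(d['xyz'],3).tolist(),round(d['p'],2)) for d in r.tip_of(p,l)][:3])
s=r.read_state(); print(s['time_s'],s['tcp_pos'],s['wrist_force'])
E
```

```text
scene plate [([0.594, -0.082, 0.073], 0.68)]
scene lever [([0.573, 0.065, 0.058], 0.97)]
8.3 [ 0.59122251 -0.08187686  0.07342234] [0.47947479 1.60158705 0.95273403]
```

View pics/scene5.png

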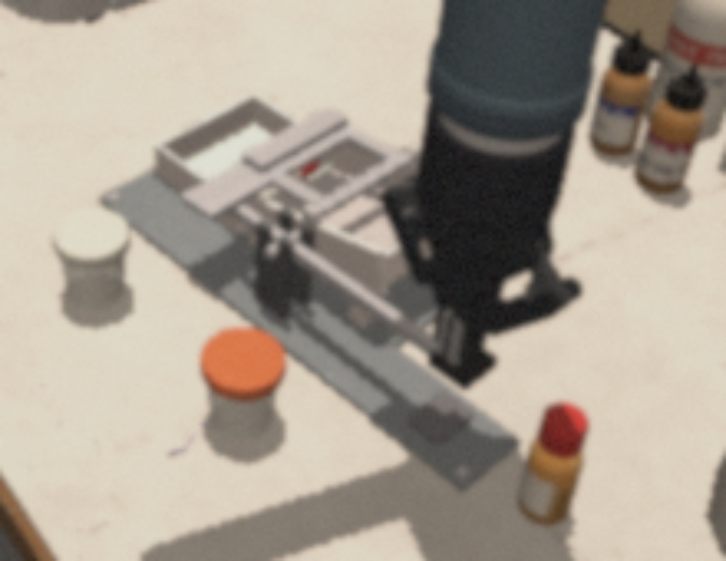

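The lever follows the fingers and the pin is seated. I carry on up slowly.

Request:
move_arm --steps '[{"x":0,"y":0,"z":-0.003,"wx":0,"wy":0,"wz":0},{"x":0,"y":0,"z":-0.006,"wx":0,"wy":0,"wz":0},{"x":0,"y":0,"z":-0.009,"wx":0,"wy":0,"wz":0},{"x":0,"y":0,"z":-0.012,"wx":0,"wy":0,"wz":0},{"x":0,"y":0,"z":-0.015,"wx":0,"wy":0,"wz":0},{"x":0,"y":0,"z":-0.018,"wx":0,"wy":0,"wz":0},{"x":0,"y":0,"z":-0.021,"wx":0,"wy":0,"wz":0},{"x":0,"y":0,"z":-0.024,"wx":0,"wy":0,"wz":0},{"x":0,"y":0,"z":-0.027,"wx":0,"wy":0,"wz":0},{"x":0,"y":0,"z":-0.03,"wx":0,"wy":0,"wz":0}]'

```text
time_s: 9.3
tcp_pos: [0.5912, -0.0826, 0.1034]
eef_rot: [-0.0, -0.065, 0.998, -0.0]
wrist_force: [0.3, 0.0, -0.2]
finger_gap: -0.0001
```

Request:
move_arm --steps '[{"x":0,"y":0,"z":-0.01,"wx":0,"wy":0,"wz":0},{"x":0,"y":0,"z":-0.025,"wx":0,"wy":0,"wz":0},{"x":0,"y":0,"z":-0.045,"wx":0,"wy":0,"wz":0},{"x":0,"y":0,"z":-0.065,"wx":0,"wy":0,"wz":0},{"x":0,"y":0,"z":-0.08,"wx":0,"wy":0,"wz":0},{"x":0,"y":0,"z":-0.08,"wx":0,"wy":0,"wz":0}]'

```text
time_s: 9.9
tcp_pos: [0.5929, -0.0829, 0.1864]
eef_rot: [0.003, -0.065, 0.998, -0.001]
wrist_force: [0.5, -0.6, 0.3]
finger_gap: 0.0005
```

```bash
python3 - <<'E'
from h import *
import cv2
for n in ('scene','top'):
    p=r.get_image(n); im=p['image'][:,:,::-1]
    cv2.imwrite(f'pics/{n}6.png',cv2.resize(im[150:320,250:470] if n=='scene' else im[110:260,240:480],None,fx=3.3,fy=3.3))
    for l in ('plate','lever','tube_1_mid','flap_edge','saddle','cup_a','amber_bottle'):
        print(n,l,[(np.round(d['xyz'],3).tolist(),round(d['p'],2)) for d in r.tip_of(p,l)][:3])
s=r.read_state(); print(s['time_s'],s['tcp_pos'],s['wrist_force'])
E
```

```text
scene plate [([0.592, -0.078, 0.098], 0.67)]
scene lever [([0.571, 0.063, 0.056], 0.96)]
scene tube_1_mid [([0.628, 0.186, 0.015], 0.44)]
scene flap_edge [([0.62, 0.139, 0.028], 0.93), ([0.468, 0.146, -0.0], 0.32)]
scene saddle [([0.572, 0.06, 0.059], 0.6)]
scene cup_a [([0.499, -0.001, 0.004], 0.82), ([0.469, 0.147, -0.003], 0.81), ([0.572, 0.059, 0.057], 0.51)]
scene amber_bottle [([0.604, -0.162, -0.003], 0.66)]
top plate [([0.59, -0.081, 0.098], 0.59)]
top lever [([0.577, 0.061, 0.059], 0.87)]
top tube_1_mid [([0.627, 0.18, 0.014], 0.7), ([0.575, 0.057, 0.06], 0.47)]
top flap_edge [([0.624, 0.139, 0.027], 0.94), ([0.472, 0.144, 0.002], 0.6)]
top saddle [([0.573, 0.064, 0.061], 0.69), ([0.633, 0.155, 0.015], 0.25)]
top cup_a [([0.473, 0.143, 0.002], 0.97), ([0.497, -0.002, -0.003], 0.84)]
top amber_bottle []
10.7 [ 0.59134446 -0.08223583  0.1832845 ] [ 0.30357431 -0.07602816  0.78774726]
```

View pics/scene6.png

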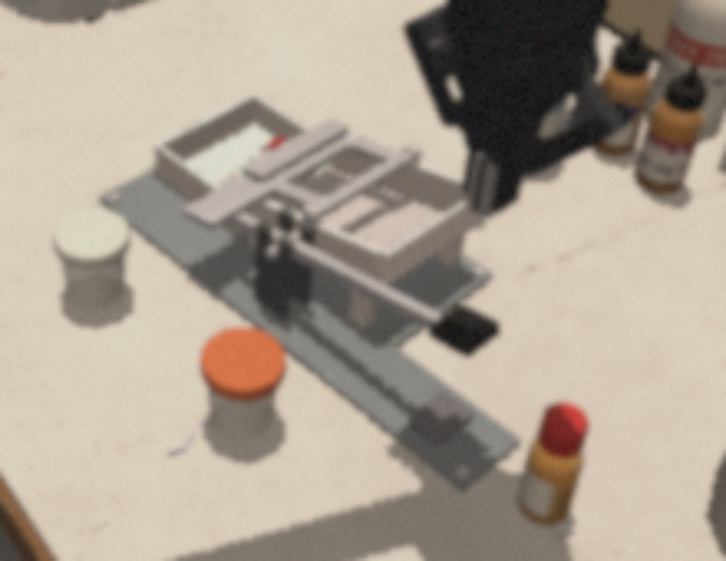

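View pics/top6.png

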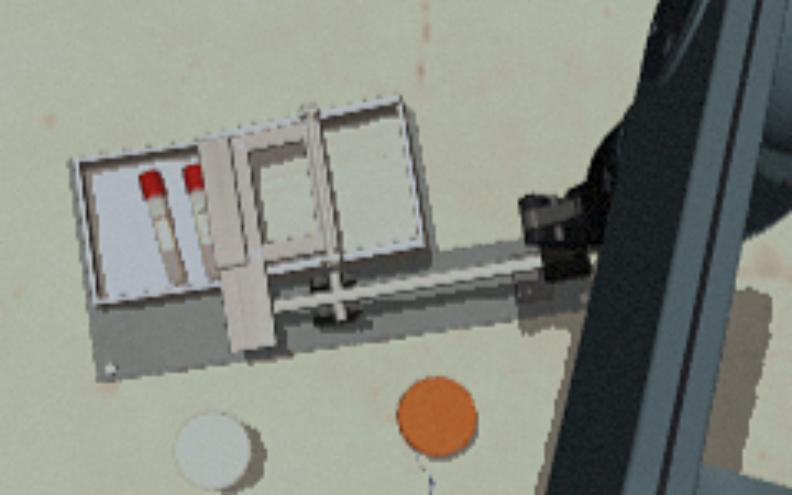

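Both views match the shut start position. The plate is up at (465,328) in the scene crop, the flap is down, the tubes lie still in the tray, and the cups and bottle are in place. Handing in.

```bash
python3 - <<'E'
from workcell import r
print(r.finish_job(), r.read_state()['time_s'])
E
```

```text
the job is handed in; nothing more can be done
the job is handed in; nothing more can be done
```

I pressed the plate down about 54 mm with the shut fingertips, at 2 to 4 N. Both tubes rolled out into the tray. I then let the lever up at 30 mm/s, lifted clear and handed the job in just after 10.7 s of robot time, with no verdict reported back.

**Last checks before hand-in:**

| Item | Reading |
|---|---|
| Plate height | about 98 mm |
| Flap edge height | about 27 mm, which is shut |
| Lever pin to saddle | within the networks' few-mm error |
| Tube middles, dispenser frame | y about 43 and 16 mm, lying still |
| Cup_a and cup_b | where they stood at the start |
| Fingers | about 85 mm above the plate, touching nothing |

- **Bottle:** in the last top view the arm hid it and the network did not report it. The scene view shows it upright, within about 4 mm of its first reading.
- **Second tube:** it lies close to the tray's uphill end. Its position comes from one measurement on the top picture while the lever was still held down. In the last top view it shows in the same place.

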